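Shift the lacquer turntable's selector and engage the drive

ROBOT

A 6-joint arm with a two-finger parallel gripper is mounted at the origin on the work surface. World frame = base frame: x ahead of the robot, y to its left, z up, the work surface at z = 0. Lengths are in m, angles in degrees, forces in N, time in s.
With the tool pointing down it reaches from about 0.4 to 0.825 m from the base axis. Payload 7 kg.
Tool frame: the origin (TCP) lies at the very end of the fingers, on their centre line; the grasp point (between the pads) lies 19 mm behind it (ctrl.pinch_z is the distance from the TCP to the grasp point, in m); z points along the fingers, x is the direction in which the jaws open and shut, and the axes are right-handed (so a half turn about z gives the same grasp; the last joint's range is limited). The gripper opens to 88 mm and grips with 3 to 60 N. Pads are 19 mm wide; open, the fingers measure 130 mm over their backs; the gripper's body (78 mm by 193 mm) begins 47 mm behind the grasp point.
Start: joints at [88.012, 20.546, 0.682, 0, -70.136, -16.507], TCP at [0.214, 0.64, 0.227] pointing down, gripper open.
Joint ranges: [-176.03, 176.03], [-82.01, 121.73], [-58.28, 71.71], [-173.87, 95.51], [-174.79, -0.11], [-173.66, 173.66]. Speed limits (degrees/s): [136.94, 136.94, 172.46, 180, 180, 180].

INTERFACE

Orientations are given as [roll, pitch, yaw] about the fixed x, y, z axes, in that order (R = Rz(yaw) Ry(pitch) Rx(roll)).
In Python, from plant import ctrl gives the robot as it stands.
- The arm moves only by the tool carry_out, never from a script. Its argument "increments" is a list of rows, each a list of 7 numbers: the turn, a rotation vector about the world's x, y, z in degrees, then the shift along the world's x, y, z in mm, then the closure, from 0 (fully open) to 1 (shut). In form: [[ax, ay, az, dx, dy, dz, grip], ...]. A call has 1 to 20 rows; each row is the pose to reach, as a shift and turn from the pose commanded when the call began; what a row does not reach only later rows make up. A row lasts 1/8 s, in which the tool goes at most 62.5 mm and 10.7 degrees, less where a joint would pass 70% of its speed; a pose out of reach is approached as far as the arm can. A call with a gripper value outside its range is refused whole. The fingers move at their own pace and stop on an object; the grip force is fixed at half the most. Time passes only in rows, so rows that repeat a pose let the fingers close. It gives the time, the measured TCP pose, the force and the opening at its end, in the units of the state.
- ctrl.get_obs(): the state, without advancing time (a new reading comes with each control period).
- ctrl.snapshot(name): name is "scene" or "side" or "wrist"; returns a dict with "pixels" (400x640x3 uint8, blue, green, red), "intrinsics" (3x3 intrinsics, pixels), "rvec" (rotation vector, rad) and "tvec" (3), from world to camera coordinates, as OpenCV has them; the wrist camera has in their place "hand_eye" (4x4, takes a point from camera to tool coordinates, whose origin is the TCP and whose axes are the tool frame's). Camera axes: x right, y down, z forward; pixel columns grow to the right and rows downward; lengths in m; the calibration is good to about 2 mm. A picture is of the moment at which its call begins: read the wrist's pose just before it. There is no depth.
- ctrl.close_job(): hands the job in, once; it reports no verdict.
Trained networks look in a picture, given as the dict that the camera call returned (one of the last four; its "shot" number tells which), for a name from the list of things; names that differ only in an ending like _2 or _b are one class to them, and where a whole thing is asked for, a point or a joint stands for the part that bears it (a point fixed in the world has none). Each returns a list of dicts, best first, with "confidence" (0 to 1); they miss things now and then, are a little off and sometimes report something else, mostly with a low value. They report only what shows in the picture. A call takes as long as a camera call.
- ctrl.search_frame(picture, label): "centre" ([x, y, z] in m, in world coordinates, good to about 4 mm: the middle of the surface that is visible of it).
- ctrl.outline_of(picture, label): "pixels" (400x640 bool, what is visible of it).
The state is a dict: "clock": time; "joint_pos": joint angles; "qvel": joint speeds; "tau": joint torques, N m; "tool_pos": TCP position; "orientation": TCP orientation; "force": force on the tool from outside, world axes, zero at the start; "moment": the same for the moment, N m; "opening": finger opening in m.
Only numpy, scipy, OpenCV 4.12 (cv2) and the standard library are available. Lean on these libraries where they do the work, as an engineer would, in place of code of your own. Each camera call takes 0.05 s, during which the arm holds its last target. There are 200 camera calls.

TASK

Shift the turntable's gearbox by its red pull knob: pull it up out of its notch, turn it counter-clockwise (seen from above) to the next notch and let it snap fully home there. That catch is adjustable and hidden, somewhere along the yellow arc, so feel for it and never force the knob. Then push the black-balled drive lever fully over to the far side, let go, and leave everything else as it is.

Things in the scene. Friction and masses are not known exactly. Their poses are not given: they have to be found in the camera images.
- turner: The machine, fixed: a green gearbox 150 (x) x 260 (y) x 80 mm high, origin on the table under its centre, z up, front faces -x. Flat top with the red pull knob (axis at x 0, y -70 mm in this frame) and a dark lever block 70 x 50 x 25 mm high (x 0, y +70). An aluminium disc 196 mm wide, 46 mm high, stands at its +y end (centre y +245) with a bowl on it.
- index_plate: Notched plate hidden inside the gearbox below the knob, fixed; origin on the knob's axis at the gearbox's top face, axes as the machine's. Painted 44 mm from this axis: a white dot at 0 and a yellow arc from 47 to 79 degrees counter-clockwise from +x. The knob's locating pin bears on this plate, 30 mm from the axis; more than 25 N there is forcing it.
- selector_grip (a point): Centre of the pull knob's red grip bar: 56 mm long (own x, white pointer line at the +x end), 14 mm wide (own y), 30 mm high: top 13 mm above this point, underside 15 mm below, on a black skirt 56 mm wide, 9 mm thick. Own z is the knob's axis, upright. Seated, this point is 106 mm above the table. It rises and turns with the knob.
- selector_lift (a joint): How far the knob is pulled up, m: 0 seated in a notch, 0.008 when its pin stands on the ridge between notches, 0.013 at the upper stop. A spring and its weight pull it down with about 5.5 N seated and 9.5 N at the stop. Let go between notches it stays perched on the ridge at 0.008, not engaged.
- selector (a joint): Knob angle, rad, counter-clockwise from above: 0 at the white dot (start, seated). The new notch lies anywhere from 0.83 to 1.37 (the yellow arc; the catch is hidden and set differently each time) and takes the pin only within 0.04 of its centre. No other notch; end stop 1.7. On the ridge it turns with 0.1 N m or less; a notch wall stops it hard.
- drive (a joint): Drive lever angle, rad: 0 leans 0.5 rad to the machine's -x (off), 1.0 leans 0.5 rad to its +x, on its stop (engaged). Starts between 0 and 0.12. It moves with about 1 N at the ball and stays where left. Pivot axis along the machine's y at x 0, y +70, z +102 mm in the machine's frame.
- drive_tip (a point): Centre of the black ball (26 mm diameter) at the end of the 80 mm steel drive lever (10 mm rod); about 172 mm above the table at either end of its swing. It moves with the lever.
- bottle_green: Squeeze bottle with green nozzle, 52 mm diameter, 176 mm tall, origin at its underside; leave standing.
- bottle_red: The same with a red nozzle; leave standing.
- bottle_yellow: The same with a yellow nozzle; leave standing.
- tub: Brown lidded lacquer tub, 110 mm diameter, 74 mm high, origin at its underside; leave alone.
- panel: Black lacquered panel 110 x 150 x 12 mm lying flat, origin at its underside; leave alone.
- spatula: Wooden spatula blank 35 x 200 x 6 mm lying flat, origin at its underside; leave alone.
- bowl: Red lacquered bowl, 110 mm wide, 50 mm high, standing on the turntable disc, origin at its underside; leave alone.

How it is judged:
By the outcome, as a careful person would: the job done as asked, in the order asked, and still so for the second after the job is handed in, with the robot touching nothing.
It also fails if it takes over 58 s, if anything falls off the work surface, if the arm or the gripper's body presses on something with over 40 N, if the wrist force passes 120 N, or if a joint passes its speed limit or range.

## Working session

There is one attempt and no reset: what is moved stays moved. The work goes in short steps, Python scripts to look and compute and a tool call to move; the robot and the scene stay as the last step left them, time stands still between calls to the robot, and variables do not carry over. Pictures are saved under pics/ and viewed, about 8 in all and at most 12, crops included, and the job is handed in when it is done.

Besides the shell and the picture viewer there is one more tool, called as name([rows], argument=value, ...), one row to a line, values as JSON. carry_out: Moves the arm, as the interface text tells. Its arguments: {"type":"object","properties":{"increments":{"type":"array"}},"required":["increments"]}

```bash
mkdir -p pics && cat > h.py <<'E'
from plant import ctrl
import numpy as np, cv2
def cam(p):
    R=cv2.Rodrigues(np.array(p["rvec"],float))[0]; return R,np.array(p["tvec"],float).ravel(),np.array(p["intrinsics"],float)
def proj(p,X):
    return cv2.projectPoints(np.array(X,float).reshape(-1,3),np.array(p["rvec"],float),np.array(p["tvec"],float),np.array(p["intrinsics"],float),None)[0].reshape(-1,2)
def ray(p,uv,z):
    R,t,K=cam(p); d=R.T@np.linalg.inv(K)@np.array([uv[0],uv[1],1.]); c=-R.T@t
    return c+d*(z-c[2])/d[2]
E
python3 - <<'E'
from h import *
o=ctrl.get_obs(); print(o["clock"],o["tool_pos"],o["orientation"],o["force"])
for n in ("scene","side"):
    p=ctrl.snapshot(n); cv2.imwrite(f"pics/{n}0.png",p["pixels"])
    for l in ("turner","selector_grip","drive_tip","index_plate","bottle_green","bottle_red","bottle_yellow","tub","bowl"):
        for r in ctrl.search_frame(p,l)[:1]: print(n,l,np.round(r["centre"],3),round(r["confidence"],2),proj(p,r["centre"]).round().tolist())
E
```

```text
0.0 [0.21400003 0.63970022 0.22563504] [-1.79992295e+02 -9.20200389e-02 -1.08501998e+02] [-0.15536236 -0.3912244   0.1648865 ]
scene turner [0.558 0.045 0.077] 0.69 [[332.0, 202.0]]
scene selector_grip [ 0.544 -0.023  0.093] 0.59 [[316.0, 206.0]]
scene drive_tip [0.51  0.112 0.162] 0.46 [[333.0, 168.0]]
scene bottle_green [ 0.455 -0.44   0.085] 0.61 [[191.0, 267.0]]
scene bottle_red [ 0.663 -0.42   0.096] 0.59 [[253.0, 298.0]]
scene bottle_yellow [ 0.583 -0.437  0.093] 0.8 [[224.0, 287.0]]
scene tub [0.574 0.479 0.053] 0.7 [[397.0, 162.0]]
scene bowl [0.513 0.325 0.082] 0.67 [[365.0, 165.0]]
side turner [0.508 0.038 0.078] 0.59 [[309.0, 212.0]]
side selector_grip [ 0.536 -0.021  0.1  ] 0.74 [[324.0, 212.0]]
side drive_tip [0.5   0.116 0.174] 0.64 [[295.0, 179.0]]
side bottle_green [ 0.431 -0.442  0.095] 0.56 [[374.0, 307.0]]
side bottle_red [ 0.636 -0.43   0.097] 0.93 [[433.0, 274.0]]
side bottle_yellow [ 0.555 -0.442  0.087] 0.55 [[412.0, 291.0]]
side bowl [0.523 0.338 0.077] 0.87 [[276.0, 175.0]]
```

View pics/scene0.png

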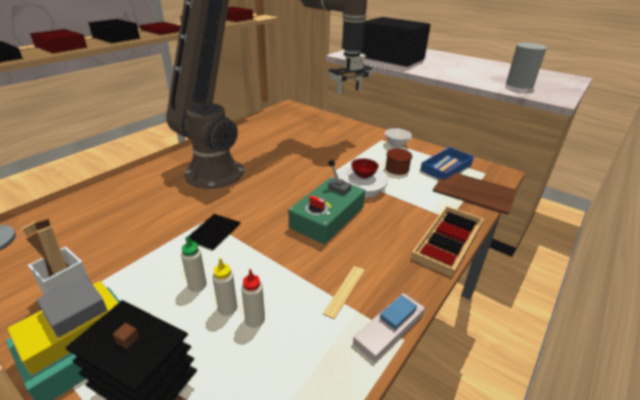

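View pics/side0.png

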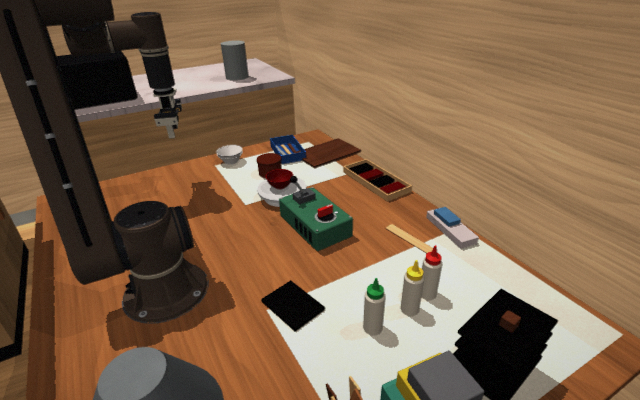

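The pictures show the green gearbox near (328,208) in the scene view, with the knob at (317,204) and the ball at (333,163). It is roughly aligned with the world axes and clear around. I'm moving above it for a wrist view.

carry_out([
  [0,0,-10,0,0,60,0],
  [0,0,-20,20,-40,110,0],
  [0,0,-30,45,-90,155,0],
  [0,0,-40,70,-140,155,0],
  [0,0,-50,95,-190,155,0],
  [0,0,-60,120,-240,155,0],
  [0,0,-70,145,-290,155,0],
  [0,0,-80,170,-340,155,0],
  [0,0,-90,195,-390,155,0],
  [0,0,-100,220,-440,155,0],
  [0,0,-110,245,-490,155,0],
  [0,0,-120,270,-540,155,0],
  [0,0,-130,290,-590,155,0],
  [0,0,-140,306,-630,155,0],
  [0,0,-150,306,-660,155,0],
  [0,0,-160,306,-660,155,0],
  [0,0,-161.5,306,-660,155,0],
  [0,0,-161.5,306,-660,155,0],
  [0,0,-161.5,306,-660,155,0],
])

```text
clock: 3.38
tool_pos: [0.5201, -0.0195, 0.3816]
orientation: [180.0, -0.0, 90.2]
force: [-0.3, 0.0, -0.2]
opening: 0.0874
```

```bash
cat >> h.py <<'E'
from scipy.spatial.transform import Rotation as Ro
def wrist():
    o=ctrl.get_obs(); p=ctrl.snapshot("wrist")
    T=np.eye(4); T[:3,:3]=Ro.from_euler("xyz",o["orientation"],degrees=True).as_matrix(); T[:3,3]=o["tool_pos"]
    C=np.linalg.inv(T@np.array(p["hand_eye"])); p["W"]=dict(intrinsics=p["intrinsics"],rvec=cv2.Rodrigues(C[:3,:3])[0],tvec=C[:3,3])
    return o,p
E
python3 - <<'E'
from h import *
o,p=wrist(); w=p["W"]; print(o["clock"],o["tool_pos"],o["orientation"],o["joint_pos"],o["force"])
cv2.imwrite("pics/w0.png",p["pixels"]); np.savez("w0.npz",**w)
for l in ("turner","selector_grip","drive_tip","bowl"):
    for r in ctrl.search_frame(p,l)[:1]: print(l,np.round(r["centre"],3),round(r["confidence"],2),proj(w,r["centre"]).round().tolist())
E
```

```text
3.375 [ 0.52010209 -0.01948294  0.38163195] [ 1.79993317e+02 -2.08403250e-03  9.01771651e+01] [ 1.94789814e+01  2.09074565e+00 -2.89957432e+00  2.42944192e-04
 -8.50026841e+01 -1.09301838e+02] [-0.33048187  0.04298495 -0.21713088]
turner [0.52  0.107 0.08 ] 0.84 [[408.0, 157.0]]
selector_grip [ 0.534 -0.013  0.09 ] 0.73 [[325.0, 168.0]]
drive_tip [0.498 0.12  0.183] 0.61 [[445.0, 152.0]]
bowl [0.521 0.331 0.067] 0.66 [[556.0, 157.0]]
```

View pics/w0.png

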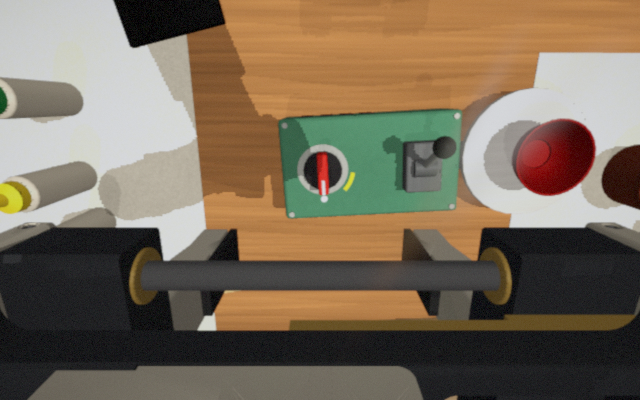

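The wrist view shows the bar at about (322,177) pointing down to the white dot at (324,198). The gearbox screws are at (284,125), (459,115), (453,207) and (291,214), and the ball is at (444,147). Next I compute the machine's pose from these.

```bash
python3 - <<'E'
from h import *
w=np.load("w0.npz"); im=cv2.imread("pics/w0.png")
S=np.array([ray(w,u,0.08) for u in [(284,125),(459,115),(453,207),(291,214)]]); print(S.round(4))
c=S.mean(0); v=(S[1]-S[0]+S[2]-S[3])[:2]; yaw=np.arctan2(-v[0],v[1]); print("c",c,"yaw",np.degrees(yaw))
u=(S[3]-S[0]+S[2]-S[1])[:2]; print(np.degrees(np.arctan2(u[1],u[0])))
Rz=lambda a:np.array([[np.cos(a),-np.sin(a)],[np.sin(a),np.cos(a)]])
print("knob pred",c[:2]+Rz(yaw)@[0,-.07],"pivot",c[:2]+Rz(yaw)@[0,.07])
# green top mask
hsv=cv2.cvtColor(im,cv2.COLOR_BGR2HSV)
m=((hsv[...,0]>60)&(hsv[...,0]<95)&(hsv[...,1]>80)&(hsv[...,2]>50)).astype(np.uint8); m[:100]=0;m[225:]=0;m[:,:270]=0;m[:,470:]=0
cn=max(cv2.findContours(m,0,2)[0],key=cv2.contourArea); P=np.array([ray(w,q,0.08)[:2] for q in cn.reshape(-1,2)],np.float32)
print("rect",cv2.minAreaRect(P*1000))
r=((hsv[...,1]>170)&((hsv[...,0]<8)|(hsv[...,0]>172))&(hsv[...,2]>110)).astype(np.uint8); r[:,:290]=0;r[:,360:]=0
ys,xs=np.nonzero(r); print(len(xs),xs.min(),xs.max(),ys.min(),ys.max())
P=np.array([ray(w,q,0.119)[:2] for q in zip(xs,ys)],np.float32); print("bar",P.mean(0),cv2.minAreaRect(P*1000))
print("dot",ray(w,(324,198.5),.08), "ball",ray(w,(444,147),.172))
E
```

```text
[[ 0.4756 -0.07    0.08  ]
 [ 0.4614  0.1741  0.08  ]
 [ 0.5961  0.1812  0.08  ]
 [ 0.6079 -0.0631  0.08  ]]
c [0.53524819 0.05554141 0.08      ] yaw 3.05054052554057
3.0093654169992443
knob pred [ 0.53897337 -0.0143594 ] pivot [0.53152301 0.12544222]
rect ((532.7254028320312, 51.72749328613281), (147.1125030517578, 251.92881774902344), 3.339177131652832)
353 317 328 152 194
bar [ 0.5318386  -0.01605994] ((536.4415283203125, -15.833492279052734), (57.08808135986328, 14.211189270019531), 2.810128688812256)
dot [ 0.58321245 -0.01321112  0.08      ] ball [0.49390654 0.12254759 0.172     ]
```

carry_out([
  [0,0,2.8,17,4.5,-50,0.2],
  [0,0,2.8,17,4.5,-100,0.2],
  [0,0,2.8,17,4.5,-150,0.2],
  [0,0,2.8,17,4.5,-190,0.2],
  [0,0,2.8,17,4.5,-190,0.2],
  [0,0,2.8,17,4.5,-190,0.2],
])

```text
clock: 4.38
tool_pos: [0.5383, -0.0153, 0.1933]
orientation: [179.9, 0.0, 92.8]
force: [0.0, -0.2, 0.0]
opening: 0.0701
```

```bash
python3 - <<'E'
from h import *
o,p=wrist(); w=p["W"]; print(o["clock"],o["tool_pos"],o["orientation"],o["force"],o["opening"])
cv2.imwrite("pics/w1.png",p["pixels"]); np.savez("w1.npz",**w)
hsv=cv2.cvtColor(p["pixels"],cv2.COLOR_BGR2HSV)
r=((hsv[...,1]>170)&((hsv[...,0]<8)|(hsv[...,0]>172))&(hsv[...,2]>110)).astype(np.uint8)
n,lab,st,_=cv2.connectedComponentsWithStats(r)
for i in range(1,n):
    if st[i,4]>150:
        ys,xs=np.nonzero(lab==i); P=np.array([ray(w,q,0.119)[:2] for q in zip(xs,ys)],np.float32); print(st[i],cv2.minAreaRect(P*1000))
E
```

```text
4.375 [ 0.53826557 -0.0152811   0.19330116] [1.79887959e+02 1.60915617e-02 9.28474932e+01] [ 0.04345357 -0.21881091  0.03076794] 0.07010526893187533
[ 310  164   18   74 1065] ((536.2432250976562, -16.187755584716797), (57.97333908081055, 12.77530288696289), 3.149973154067993)
```

View pics/w1.png

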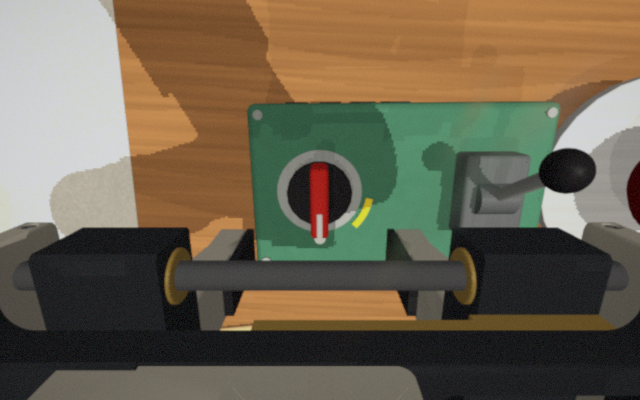

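The closer view shows the bar at (320,202), aligned between the fingers, with the knob's axis near (0.537, -0.0155). I'm descending and gripping it.

carry_out([
  [0,0,0.2,-1.3,-0.5,-40,0.3],
  [0,0,0.2,-1.3,-0.5,-75,0.4],
  [0,0,0.2,-1.3,-0.5,-98,0.5],
  [0,0,0.2,-1.3,-0.5,-98,0.6],
  [0,0,0.2,-1.3,-0.5,-98,0.7],
])

```text
clock: 5.05
tool_pos: [0.5373, -0.0155, 0.0955]
orientation: [179.8, -0.0, 93.0]
force: [-0.6, -0.4, 1.2]
opening: 0.0305
```

carry_out([
  [0,0,0,0,0,0,0.8],
  [0,0,0,0,0,0,1],
  [0,0,0,0,0,0,1],
  [0,0,0,0,0,0,1],
])

```text
clock: 5.55
tool_pos: [0.5365, -0.0162, 0.0947]
orientation: [179.9, 0.0, 93.0]
force: [-1.0, -2.1, 6.8]
opening: 0.0134
```

```bash
cat > s.py <<'E'
from h import *
o=ctrl.get_obs()
for k in ("clock","tool_pos","orientation","force","moment","opening"): print(k,np.round(o[k],4).tolist())
E
python3 s.py
```

```text
clock 5.55
tool_pos [0.5365, -0.0162, 0.0947]
orientation [179.9098, 0.0206, 93.0247]
force [-1.033, -2.0832, 6.7702]
moment [-0.8411, 0.194, -0.0302]
opening 0.0134
```

carry_out([
  [0,0,0,0,0,4,1],
  [0,0,0,0,0,8,1],
  [0,0,0,0,0,11,1],
  [0,0,0,0,0,11,1],
])

```text
clock: 6.05
tool_pos: [0.5363, -0.0161, 0.1043]
orientation: [180.0, 0.0, 93.0]
force: [5.8, -3.3, -9.3]
opening: 0.0133
```

```bash
python3 s.py
```

```text
clock 6.05
tool_pos [0.5363, -0.0161, 0.1043]
orientation [179.9559, 0.0074, 92.9914]
force [5.8278, -3.3054, -9.2684]
moment [-1.5295, -2.2014, -0.0152]
opening 0.0133
```

The knob is up about 9.6 mm. I'll turn it to about 43°, just short of the arc, while clear of the ridge.

carry_out([
  [0,0,5,0.5,0,0,1],
  [0,0,11,0.5,0,0,1],
  [0,0,17,0.5,0,0,1],
  [0,0,23,0.5,0,0,1],
  [0,0,29,0.5,0,0,1],
  [0,0,35,0.5,0,0,1],
  [0,0,40,0.5,0,0,1],
  [0,0,43,0.5,0,0,1],
  [0,0,43,0.5,0,0,1],
])

```text
clock: 7.18
tool_pos: [0.5373, -0.0181, 0.1045]
orientation: [-179.9, 0.2, 136.0]
force: [8.9, -15.2, -8.6]
opening: 0.0141
```

```bash
python3 s.py
```

```text
clock 7.175
tool_pos [0.5373, -0.0181, 0.1045]
orientation [-179.9226, 0.1533, 136.05]
force [8.8606, -15.1576, -8.5981]
moment [-5.7434, -3.5752, -0.0961]
opening 0.0141
```

carry_out([
  [0,0,0,0,0,-1,1],
  [0,0,0,0,0,-2,1],
  [0,0,0,0,0,-2,1],
])

```text
clock: 7.55
tool_pos: [0.5374, -0.0181, 0.1028]
orientation: [-179.9, 0.2, 136.0]
force: [8.6, -15.3, -5.6]
opening: 0.0138
```

```bash
python3 s.py
```

```text
clock 7.55
tool_pos [0.5374, -0.0181, 0.1028]
orientation [-179.9249, 0.1602, 136.0107]
force [8.6233, -15.2934, -5.6138]
moment [-5.6555, -3.0365, 0.0325]
opening 0.0138
```

Side force has built up: the axis lies roughly 1 mm in +x and 2 mm in −y from my commanded pose. I'll relieve that first, then load the ridge lightly.

carry_out([
  [0,0,0,0.5,-1,0,1],
  [0,0,0,1,-2,0,1],
  [0,0,0,1,-2,-0.7,1],
  [0,0,0,1,-2,-0.7,1],
])

```text
clock: 8.05
tool_pos: [0.5374, -0.0184, 0.1022]
orientation: [-180.0, 0.0, 136.0]
force: [0.1, -7.2, 1.3]
opening: 0.0138
```

```bash
python3 s.py
```

```text
clock 8.05
tool_pos [0.5374, -0.0184, 0.1022]
orientation [-179.9749, 0.0358, 136.0146]
force [0.1284, -7.1613, 1.3044]
moment [-2.1167, -0.5569, 0.0157]
opening 0.0138
```

carry_out([
  [0,0,1.3,0,-0.7,0,1],
  [0,0,2.6,0,-0.7,0,1],
  [0,0,4,0,-0.7,0,1],
  [0,0,4,0,-0.7,0,1],
])

```text
clock: 8.55
tool_pos: [0.5376, -0.0186, 0.1012]
orientation: [180.0, 0.0, 140.1]
force: [5.2, -4.1, -7.6]
opening: 0.0138
```

```bash
python3 s.py
```

```text
clock 8.55
tool_pos [0.5376, -0.0186, 0.1012]
orientation [179.9999, 0.0076, 140.0727]
force [5.2083, -4.1351, -7.5921]
moment [-1.5988, -1.9659, -0.0412]
opening 0.0138
```

carry_out([
  [0,0,1.3,0,0,0,1],
  [0,0,2.6,0,0,0,1],
  [0,0,4,0,0,0,1],
])

```text
clock: 8.93
tool_pos: [0.5377, -0.0187, 0.1013]
orientation: [-180.0, 0.0, 144.1]
force: [5.3, -5.5, -7.3]
opening: 0.0139
```

```bash
python3 s.py
```

```text
clock 8.925
tool_pos [0.5377, -0.0187, 0.1013]
orientation [-179.9991, 0.0221, 144.0968]
force [5.2805, -5.5286, -7.345]
moment [-2.0625, -2.253, -0.0658]
opening 0.0139
```

The tool dropped 1 mm and now carries the full spring force, so the pin appears to have entered the notch at 47–51°. I'll centre at about 49° and lower gently to confirm.

carry_out([
  [0,0,-1,0.5,-0.5,0,1],
  [0,0,-2,0.5,-0.5,0,1],
  [0,0,-2,0.5,-0.5,-1,1],
  [0,0,-2,0.5,-0.5,-1,1],
])

```text
clock: 9.43
tool_pos: [0.5377, -0.0188, 0.1006]
orientation: [180.0, -0.0, 142.0]
force: [3.3, -0.3, -7.3]
opening: 0.0138
```

```bash
python3 s.py
```

```text
clock 9.425
tool_pos [0.5377, -0.0188, 0.1006]
orientation [179.9929, -0.0224, 142.0178]
force [3.3119, -0.3331, -7.3145]
moment [0.3061, -1.14, -0.0422]
opening 0.0138
```

carry_out([
  [0,0,0,0.3,0,-1,1],
  [0,0,0,0.3,0,-2,1],
  [0,0,0,0.3,0,-3,1],
  [0,0,0,0.3,0,-3,1],
])

```text
clock: 9.93
tool_pos: [0.5378, -0.0189, 0.0976]
orientation: [-180.0, -0.0, 142.0]
force: [-0.2, 4.5, -5.5]
opening: 0.0136
```

```bash
python3 s.py
```

```text
clock 9.925
tool_pos [0.5378, -0.0189, 0.0976]
orientation [-179.99, -0.0387, 141.9984]
force [-0.181, 4.4957, -5.5025]
moment [1.7243, 0.0041, -0.0465]
opening 0.0136
```

carry_out([
  [0,0,0,0,0,-1,1],
  [0,0,0,0,0,-2,1],
  [0,0,0,0,0,-2.4,1],
  [0,0,0,0,0,-2.4,1],
])

```text
clock: 10.42
tool_pos: [0.5378, -0.0189, 0.0953]
orientation: [-180.0, -0.0, 142.0]
force: [-1.1, 5.6, -6.2]
opening: 0.0137
```

```bash
python3 s.py
```

```text
clock 10.425
tool_pos [0.5378, -0.0189, 0.0953]
orientation [-179.9902, -0.0352, 141.9989]
force [-1.0827, 5.5758, -6.1982]
moment [2.1282, 0.4572, -0.0049]
opening 0.0137
```

carry_out([
  [0,0,0,0,0,0,0.6],
  [0,0,0,0,0,0,0.4],
  [0,0,0,0,0,0,0.3],
  [0,0,0,0,0,0,0.3],
  [0,0,0,0,0,20,0.3],
  [0,0,0,0,0,60,0.3],
  [0,0,-10,-5,0,110,0.3],
  [0,0,-20,-10,0,160,0.3],
  [0,0,-30,-15,0,180,0.3],
  [0,0,-40,-15,10,180,0.3],
  [0,0,-49,-15,20,180,0.3],
  [0,0,-49,-15,20,180,0.3],
  [0,0,-49,-15,20,180,0.3],
])

```text
clock: 12.05
tool_pos: [0.5231, 0.0007, 0.2754]
orientation: [-180.0, 0.0, 93.2]
force: [0.3, -0.1, -1.0]
opening: 0.0611
```

```bash
python3 - <<'E'
from h import *
o,p=wrist(); w=p["W"]; print(o["clock"],o["tool_pos"],o["orientation"],o["force"],o["opening"])
im=p["pixels"]; cv2.imwrite("pics/w2.png",cv2.resize(im[60:260,180:580],None,fx=2,fy=2,interpolation=cv2.INTER_CUBIC)); np.savez("w2.npz",**w)
hsv=cv2.cvtColor(im,cv2.COLOR_BGR2HSV)
r=((hsv[...,1]>170)&((hsv[...,0]<8)|(hsv[...,0]>172))&(hsv[...,2]>110)).astype(np.uint8)
n,lab,st,_=cv2.connectedComponentsWithStats(r)
for i in range(1,n):
    if st[i,4]>150:
        ys,xs=np.nonzero(lab==i); P=np.array([ray(w,q,0.119)[:2] for q in zip(xs,ys)],np.float32); print(st[i],cv2.minAreaRect(P*1000))
for r in ctrl.search_frame(p,"drive_tip")[:1]: print(r["centre"],r["confidence"],proj(w,r["centre"]))
# predictions
k=np.array([.5378,-.0189]); a=np.radians(3+49)
for z in (.119,.127): print(z,proj(w,[[*(k-.028*np.array([np.cos(a),np.sin(a)])),z],[*(k+.028*np.array([np.cos(a),np.sin(a)])),z]]).round(1).tolist())
E
```

```text
12.05 [0.523097   0.00070816 0.27542934] [-1.79993817e+02  9.47163873e-03  9.32154409e+01] [ 0.26701554 -0.09371851 -0.96508251] 0.061078423552019694
[ 552  137   88   94 2614] ((506.9826354980469, 267.3491516113281), (58.686370849609375, 98.75907135009766), 70.85684967041016)
[280 170  46  44 630] ((535.9993896484375, -14.76112174987793), (54.691078186035156, 18.047893524169922), 52.304649353027344)
[0.4936, 0.1152, 0.1852] 0.78 [[466.58592429 170.4296057 ]]
0.119 [[278.4, 175.0], [320.4, 209.9]]
0.127 [[277.4, 176.7], [320.4, 212.4]]
```

View pics/w2.png

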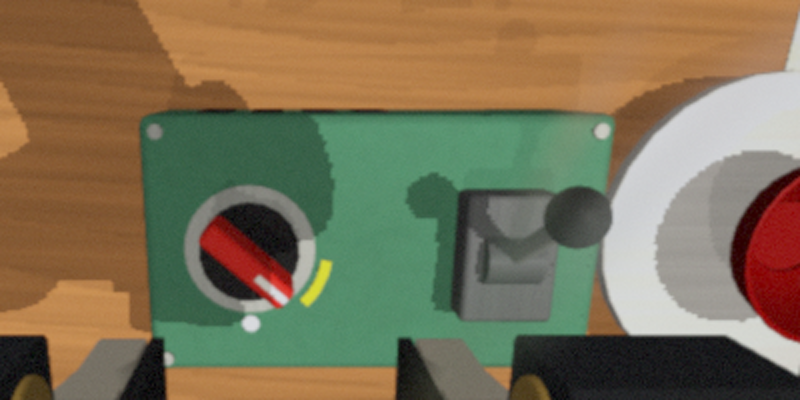

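The knob reads about 49.3° and its pointer lies at the start of the yellow arc, at (275,290) in the crop. To verify it is fully home, I'll touch the top of the bar softly with closed fingers. I expect 0.119 m if seated and 0.127 m if perched.

carry_out([
  [0,0,0,14.7,-19.6,-50,0.6],
  [0,0,0,14.7,-19.6,-100,1],
  [0,0,0,14.7,-19.6,-130,1],
  [0,0,0,14.7,-19.6,-142,1],
  [0,0,0,14.7,-19.6,-146,1],
  [0,0,0,14.7,-19.6,-148,1],
  [0,0,0,14.7,-19.6,-148.5,1],
  [0,0,0,14.7,-19.6,-149,1],
  [0,0,0,14.7,-19.6,-149,1],
])

```text
clock: 13.28
tool_pos: [0.538, -0.0186, 0.1268]
orientation: [180.0, -0.0, 93.0]
force: [-0.2, -0.4, 0.2]
opening: 0.0003
```

carry_out([
  [0,0,0,0,0,-2,1],
  [0,0,0,0,0,-4,1],
  [0,0,0,0,0,-5.5,1],
  [0,0,0,0,0,-5.5,1],
])

```text
clock: 13.78
tool_pos: [0.5377, -0.0187, 0.1207]
orientation: [-180.0, 0.0, 93.0]
force: [-0.3, -0.1, -0.3]
opening: 0.0009
```

carry_out([
  [0,0,0,0,0,-1,1],
  [0,0,0,0,0,-2,1],
  [0,0,0,0,0,-2,1],
])

```text
clock: 14.15
tool_pos: [0.538, -0.0187, 0.1193]
orientation: [180.0, 0.0, 93.0]
force: [-0.7, 0.6, 2.7]
opening: 0.0001
```

Contact is at 0.119 m, so the knob is fully home. I'm moving round to the −x side of the ball with fingers closed.

carry_out([
  [0,0,0,0,0,60,1],
  [0,0,0,0,0,120,1],
  [0,0,0,-30,40,140,1],
  [0,0,0,-70,70,140,1],
  [0,0,0,-98,110,140,1],
  [0,0,0,-98,140,130,1],
  [0,0,0,-98,140,80,1],
  [0,0,0,-98,140,39,1],
  [0,0,0,-98,140,39,1],
  [0,0,0,-98,140,39,1],
])

```text
clock: 15.4
tool_pos: [0.4408, 0.1217, 0.1594]
orientation: [179.9, -0.0, 93.0]
force: [0.8, 0.4, 0.4]
opening: 0.0006
```

carry_out([
  [0,0,0,10,0,0,1],
  [0,0,0,20,0,0,1],
  [0,0,0,28,0,0,1],
  [0,0,0,36,1,0,1],
  [0,0,0,44,1,0,1],
  [0,0,0,52,1,0,1],
  [0,0,0,60,2,0,1],
  [0,0,0,68,2,0,1],
  [0,0,0,76,2,0,1],
  [0,0,0,84,3,0,1],
  [0,0,0,90,3,0,1],
  [0,0,0,95,3,0,1],
  [0,0,0,95,3,0,1],
])

```text
clock: 17.02
tool_pos: [0.5352, 0.1243, 0.1578]
orientation: [180.0, 0.0, 93.0]
force: [-0.2, -0.1, 0.2]
opening: 0.0004
```

```bash
python3 - <<'E'
from h import *
import s
p=ctrl.snapshot("side"); cv2.imwrite("pics/s1.png",cv2.resize(p["pixels"][120:260,220:420],None,fx=4,fy=4,interpolation=cv2.INTER_CUBIC))
for r in ctrl.search_frame(p,"drive_tip")[:1]: print(r["centre"],r["confidence"])
E
```

```text
clock 17.025
tool_pos [0.5352, 0.1243, 0.1578]
orientation [179.9953, 0.0039, 92.9945]
force [-0.1649, -0.0891, 0.1616]
moment [0.0337, -0.1328, 0.006]
opening 0.0004
```

View pics/s1.png

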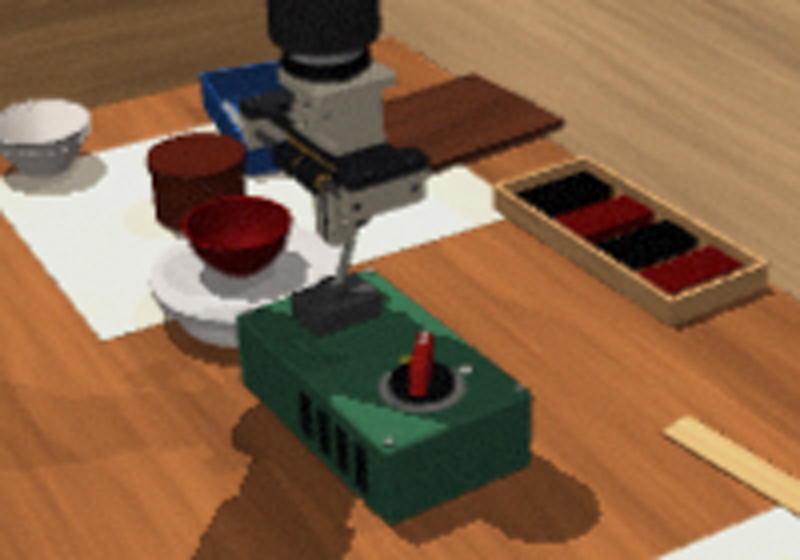

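The side view shows the lever at (350,250) leaning to the far side with its ball behind the fingers. The stop is not felt yet, so I keep pushing in small steps.

carry_out([
  [0,0,0,3,0,0,1],
  [0,0,0,6,0,0,1],
  [0,0,0,9,0,0,1],
  [0,0,0,9,0,0,1],
])

```text
clock: 17.62
tool_pos: [0.5441, 0.1243, 0.158]
orientation: [180.0, 0.0, 93.0]
force: [-0.9, -0.1, -0.6]
opening: 0.0007
```

carry_out([
  [0,0,0,2,0,0,1],
  [0,0,0,4,0,0,1],
  [0,0,0,4,0,0,1],
])

```text
clock: 18.0
tool_pos: [0.5473, 0.1242, 0.1578]
orientation: [-179.9, 0.0, 93.0]
force: [-4.1, 1.3, 1.2]
opening: 0.0006
```

carry_out([
  [0,0,0,2,0,0,1],
  [0,0,0,3,0,0,1],
  [0,0,0,3,0,0,1],
])

```text
clock: 18.38
tool_pos: [0.5479, 0.1241, 0.1575]
orientation: [-179.7, 0.0, 93.0]
force: [-15.1, 3.8, 7.4]
opening: 0.0006
```

I have a firm stop at 15 N with the tool no longer advancing, so the lever is fully over. I'm backing off, rising, and checking from above.

carry_out([
  [0,0,0,-10,0,0,1],
  [0,0,0,-40,0,0,1],
  [0,0,0,-60,0,40,1],
  [0,0,0,-60,-20,90,1],
  [0,0,0,-60,-50,120,0.5],
  [0,0,0,-40,-90,140,0.2],
  [0,0,0,-25,-110,140,0.2],
  [0,0,0,-25,-110,140,0.2],
  [0,0,0,-25,-110,140,0.2],
])

```text
clock: 19.5
tool_pos: [0.5257, 0.0144, 0.2979]
orientation: [180.0, 0.0, 93.0]
force: [-0.9, 0.4, 0.3]
opening: 0.0448
```

```bash
python3 - <<'E'
from h import *
o,p=wrist(); w=p["W"]; print(o["clock"],o["tool_pos"],o["force"])
im=p["pixels"]; cv2.imwrite("pics/w3.png",cv2.resize(im[60:260,180:580],None,fx=2,fy=2,interpolation=cv2.INTER_CUBIC))
hsv=cv2.cvtColor(im,cv2.COLOR_BGR2HSV)
r=((hsv[...,1]>170)&((hsv[...,0]<8)|(hsv[...,0]>172))&(hsv[...,2]>110)).astype(np.uint8)
n,lab,st,_=cv2.connectedComponentsWithStats(r)
for i in range(1,n):
    if st[i,4]>150:
        ys,xs=np.nonzero(lab==i); P=np.array([ray(w,q,0.119)[:2] for q in zip(xs,ys)],np.float32); print(st[i],cv2.minAreaRect(P*1000))
for r in ctrl.search_frame(p,"drive_tip")[:1]: print(r["centre"],r["confidence"],proj(w,r["centre"]))
print("pred ball",proj(w,[.569,.123,.172]))
E
```

```text
19.5 [0.52573876 0.01437487 0.29787593] [-0.92889837  0.35579129  0.25418121]
[ 528  131   96   90 2750] ((514.2254028320312, 289.3236083984375), (97.9572982788086, 100.50126647949219), 2.948899269104004)
[270 163  44  40 555] ((536.4760131835938, -14.751533508300781), (53.86601257324219, 18.177059173583984), 54.511207580566406)
[0.5505, 0.1207, 0.1477] 0.77 [[423.24532323 210.05571113]]
pred ball [[430.79596016 236.63668824]]
```

View pics/w3.png

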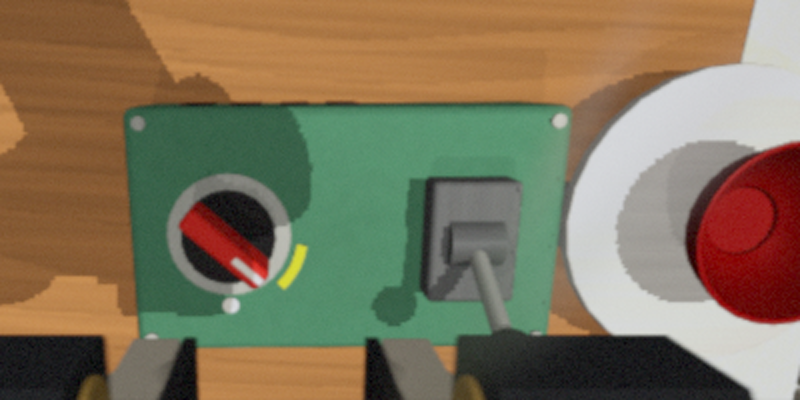

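The lever rod leans to the far side, with its ball at about (505,345) in the crop, matching the prediction of (502,353). The knob stays in its notch and the bowl is undisturbed, so I'm handing in.

```bash
python3 -c "
from plant import ctrl
print(ctrl.close_job(), ctrl.get_obs()['clock'])"
```

```text
the job is handed in; nothing more can be done
the job is handed in; nothing more can be done
```

The gearbox is shifted and the drive lever is fully over. I handed the job in at about 19.5 s of the 58 s allowed.

- **Knob:** I pulled it up about 10 mm, turned it to 43° and set it lightly on the ridge. Turning on, the pin dropped in on the first feel step, and I lowered and released it at about 49°. A soft touch on the bar found its top at 0.119 m, so it is fully home (perched on the ridge would be 0.127 m).
- **Side force:** While turning the knob clear of the ridge, the side force on the tool reached about 17 N because my axis estimate was off by about 2 mm. I corrected that before feeling for the notch. After the pin entered the notch I turned 4° further, and the measured twist stayed under 0.1 N m, so I saw no sign of forcing.
- **Lever:** I pushed it until it stopped at about 15 N, then backed off. The last picture shows it leaning to the far side.
- **Last checks:** The gripper touched nothing at the end, and the last picture shows the bowl undisturbed. I did not look at the bottles, tub, panel or spatula again at the end; the arm stayed clear of them.
- **Disagreements:** The knob angle read from the pictures was 49.3° after release and about 51.5° at the end, against 49° from the tool. I put the spread down to the rough fit of the bar's outline. The trained network placed the lever ball about 2 cm short of where I expected, but a finger hid most of the ball in that picture.

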